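# Lay the breakfast tray for one

## Task

Lay the breakfast tray for one: set the small sugar pot, the salt shaker, the small jam pot and the butter dish upright on the wooden tray, each in the middle of its own cork coaster (sugar on the large round one, salt on the small round one, jam on the square one, butter dish lengthwise along the oblong one). Set the china down, do not drop it, and leave the big sugar pot and the big jam pot standing where they are on the counter.

Things in the scene. Friction and masses are not known exactly. Their poses are not given: they have to be found in the camera images.
- sugar_pot: The small sugar pot: squat round white china pot with a lid that does not come off; body 58 mm in diameter with upright sides to 40 mm height, sloping lid to 48 mm, ball knob (16 mm) on top to 62 mm; origin at the centre of its underside, z up; about 0.16 kg. Stands loose on the counter, anywhere among the other china.
- salt_shaker: The salt shaker: slim round white china, 36 mm in diameter, upright sides to 58 mm, domed steel top to 66 mm; origin at the centre of its underside, z up; about 0.09 kg. Stands loose on the counter, anywhere among the other china.
- jam_pot: The small jam pot: square white china pot, 44 x 44 mm, sides upright to 50 mm, fixed lid with a ball knob (14 mm) to 61 mm; origin at the centre of its underside, z up, x and y square to its sides; about 0.15 kg. Stands loose on the counter, anywhere among the other china.
- butter_dish: The butter dish: oblong white china box with fixed lid, 46 mm (its x) by 92 mm (its y), upright sides to 44 mm, a low bar handle along its y on top to 56 mm; origin at the centre of its underside, z up; about 0.24 kg. Narrow enough to be gripped across x. Stands loose on the counter, anywhere among the other china.
- coaster_sugar: Large round cork coaster, 92 mm in diameter, 5 mm thick; origin at the centre of its underside. For the small sugar pot. Fixed on a wooden serving tray (260 x 300 mm; rim 20 mm high, a metal handle 40 mm high on each 260 mm end). All coasters: underside 8 mm, top 13 mm above the counter.
- coaster_salt: Small round cork coaster, 58 mm in diameter, 5 mm thick; origin at the centre of its underside. For the salt shaker. Fixed on the same tray. The four coasters form two rows of two, in any arrangement, 110 mm apart along the tray's short side and 130 mm along its long side.
- coaster_jam: Square cork coaster, 72 x 72 mm, 5 mm thick; origin at the centre of its underside, x and y square to its sides. For the small jam pot. Fixed on the same tray; the axes of all coasters are parallel to the tray's sides, x along its short side.
- coaster_butter: Oblong cork coaster, 70 mm (its x) by 116 mm (its y), 5 mm thick; origin at the centre of its underside. For the butter dish, whose y should lie along this y (either way round). Fixed on the same tray.
- big_sugar_pot: The big family sugar pot, look-alike of the small one: round white china, 84 mm in diameter, body 62 mm high, ball knob to 79 mm; origin at the centre of its underside, z up. Does not belong on the tray; leave it.
- big_jam_pot: The big family jam pot, look-alike of the small one: square white china, 66 x 66 mm, 66 mm high, ball knob to 80 mm; origin at the centre of its underside, z up. Does not belong on the tray; leave it.
Mind the look-alikes: they are no part of the job. What is shaped like the salt_shaker but orange, purple or red is not meant.

How it is judged:
At the end, for the whole second after the job is handed in: The four small pieces stand upright (0.1 rad), at rest, each centred within 12 mm on its own coaster, the butter dish lengthwise within 0.25 rad; the big sugar pot and big jam pot stand upright and at rest within 25 mm of where they started (horizontal distance between sugar_pot and coaster_sugar below 0.012 m and z of sugar_pot in the frame of coaster_sugar between 0.001 and 0.01 m and angle between each of sugar_pot, salt_shaker, jam_pot, butter_dish, big_sugar_pot, big_jam_pot's own z axis and vertical below 0.1 rad and linear speed of each of sugar_pot, salt_shaker, jam_pot, butter_dish, big_sugar_pot, big_jam_pot below 0.02 m/s and horizontal distance between salt_shaker and coaster_salt below 0.012 m and z of salt_shaker in the frame of coaster_salt between 0.001 and 0.01 m and horizontal distance between jam_pot and coaster_jam below 0.012 m and z of jam_pot in the frame of coaster_jam between 0.001 and 0.01 m and horizontal distance between butter_dish and coaster_butter below 0.012 m and z of butter_dish in the frame of coaster_butter between 0.001 and 0.01 m and angle between the y axis of butter_dish and the y axis of coaster_butter, either way round below 0.25 rad and distance of each of big_sugar_pot, big_jam_pot from where it was at the start of the episode below 0.025 m); the robot touches nothing.
It fails at once if a china piece is dropped from a height or flung (faster than 0.7 m/s with no finger on it: a fall of about 25 mm) ((linear speed of sugar_pot above 0.7 m/s and contact force between sugar_pot and the fingers below 0.05 N) or (linear speed of salt_shaker above 0.7 m/s and contact force between salt_shaker and the fingers below 0.05 N) or (linear speed of jam_pot above 0.7 m/s and contact force between jam_pot and the fingers below 0.05 N) or (linear speed of butter_dish above 0.7 m/s and contact force between butter_dish and the fingers below 0.05 N) or (linear speed of big_sugar_pot above 0.7 m/s and contact force between big_sugar_pot and the fingers below 0.05 N) or (linear speed of big_jam_pot above 0.7 m/s and contact force between big_jam_pot and the fingers below 0.05 N)).
It fails at once if the big sugar pot is shifted by more than 25 mm (distance of big_sugar_pot from where it was at the start of the episode above 0.025 m).
It fails at once if the big jam pot is shifted by more than 25 mm (distance of big_jam_pot from where it was at the start of the episode above 0.025 m).
It also fails if it takes over 104 s, if anything falls off the work surface, if the arm or the gripper's body presses on something with over 40 N, if the wrist force passes 120 N, or if a joint passes its speed limit or range.

## Robot

A 6-joint arm with a two-finger parallel gripper is mounted at the origin on the work surface. World frame = base frame: x ahead of the robot, y to its left, z up, the work surface at z = 0. Lengths are in m, angles in rad, forces in N, time in s.
With the tool pointing down it reaches from about 0.4 to 0.825 m from the base axis. Payload 7 kg.
Tool frame: the origin (TCP) lies on the centre line of the jaws, within the pads' length; the fingertips stand 14 mm ahead of it and the grasp point (between the pads) lies 5 mm behind it; z points along the fingers, y is the direction in which the jaws open and shut (so a half turn about z gives the same grasp; the last joint's range is limited). The gripper opens to 85 mm and grips with 20 to 120 N. Pads are 22 mm wide; open, the fingers measure 114 mm over their backs; the gripper's body (76 mm by 85 mm) begins 54 mm behind the grasp point. The pads swing forward as they close: fully open they stand 13 mm farther back than shut.
Start: joints at [-0.869, 0.359, 0.012, 0, -1.224, -0.288], TCP at [0.271, -0.618, 0.245] pointing down, gripper open.
Joint ranges: [-3.07, 3.07], [-1.43, 2.12], [-1.02, 1.25], [-3.03, 1.67], [-3.05, -0], [-3.03, 3.03]. Speed limits (rad/s): [2.39, 2.39, 3.01, 3.14, 3.14, 3.14].

## Interface

Orientations are given as a unit quaternion [x, y, z, w].
In Python, from bench import status, read_camera, get_calibration, r gives the robot as it stands.
- The arm moves only by the shell command python3 -m jog 'ROWS'. ROWS is JSON, a list of rows, each a list of 5 numbers: the opening in per cent of the stroke, from 0 (shut) to 100 (fully open), then the shift along the world's x, y, z in m, then the turn about the world's z in rad. A call has exactly 5 rows; each row is the pose to reach, as a shift and turn from the pose commanded when the call began; what a row does not reach only later rows make up. A row lasts 1/12 s, in which the tool goes at most 41.7 mm and 7.16 degrees, less where a joint would pass 70% of its speed; a pose out of reach is approached as far as the arm can. A call with a gripper value outside its range is refused whole. The fingers move at their own pace and stop on an object; the grip force is fixed at half the most. Time passes only in rows, so rows that repeat a pose let the fingers close, or fill a call up. It gives the time, the measured TCP pose, the force and the opening at its end, in the units of the state.
- status.get_obs(): the state, without advancing time (a new reading comes with each control period).
- read_camera(name): name is "side" or "top"; returns the picture (480x640x3 uint8, blue, green, red); there is no depth.
- get_calibration(name): a dict with "fx", "fy", "cx", "cy" (pixels), "extrinsics" (4x4, takes a point from camera to world coordinates). Camera axes: x right, y down, z forward; pixel columns grow to the right and rows downward; lengths in m; the calibration is good to about 2 mm. A picture is of the moment at which its call begins. get_calibration takes no time and is no camera call.
- r.finish_job(): hands the job in, once; it reports no verdict.
The state is a dict: "t": time; "joint_positions": joint angles; "joint_vel": joint speeds; "joint_torque": joint torques, N m; "ee_pos": TCP position; "tool_rot": TCP orientation; "wrist_force": force on the tool from outside, world axes, zero at the start; "moment": the same for the moment, N m; "opening": finger opening in m.
Only numpy, scipy, OpenCV 4.12 (cv2) and the standard library are available. Lean on these libraries where they do the work, as an engineer would, in place of code of your own. Each camera call takes 0.05 s, during which the arm holds its last target.

## Working session

There is one attempt and no reset: what is moved stays moved. The work goes in short steps, Python scripts to look and compute and a shell command to move; the robot and the scene stay as the last step left them, time stands still between calls to the robot, and variables do not carry over. Pictures are saved under pics/ and viewed, and the job is handed in when it is done.

```bash
mkdir -p pics; ls; python3 - <<'E'
from bench import status, read_camera, get_calibration, r
import cv2
o=status.get_obs(); print(o)
for n in("top","side"):
    c=get_calibration(n); print(n,c)
    cv2.imwrite(f"pics/{n}0.png",read_camera(n))
E
```

```text
pics
{'t': 0.0, 'joint_positions': array([-8.68891985e-01,  3.59356660e-01,  1.10589550e-02, -3.86532685e-04,
       -1.22413301e+00, -2.88096369e-01]), 'joint_vel': array([-0.00142785,  0.00093785,  0.00044052, -0.00030206, -0.00107613,
        0.00124741]), 'joint_torque': array([-3.00916327e-03, -5.83324099e+01,  2.93401730e+01,  6.93655729e+00,
       -6.30804658e-03, -9.69081157e-06]), 'ee_pos': array([ 0.27120603, -0.61759755,  0.24437672]), 'tool_rot': array([-2.05366426e-01,  9.78684796e-01,  8.05426545e-04, -2.28289791e-04]), 'wrist_force': array([-0.48106555,  0.91181497,  0.10504721]), 'moment': array([-0.05126603,  0.00030245, -0.07033277]), 'opening': 0.08534865117619195}
top {'fx': 535.7206979463857, 'fy': 535.7206979463857, 'cx': 322.12228965018846, 'cy': 234.4055490394945, 'extrinsics': array([[ 0.02035842, -0.98640702,  0.16305433,  0.4136973 ],
       [-0.99971386, -0.01803559,  0.01571354, -0.01585279],
       [-0.01255916, -0.16332758, -0.98649195,  1.02246551],
       [ 0.        ,  0.        ,  0.        ,  1.        ]])}
side {'fx': 537.277639414626, 'fy': 537.277639414626, 'cx': 318.33074282015235, 'cy': 231.88377439889885, 'extrinsics': array([[ 0.9935428 , -0.07078734,  0.08866709,  0.47229194],
       [-0.11275816, -0.52939394,  0.84084936, -0.97039985],
       [-0.01258167, -0.84541777, -0.53395739,  0.6448891 ],
       [ 0.        ,  0.        ,  0.        ,  1.        ]])}
```

View pics/top0.png

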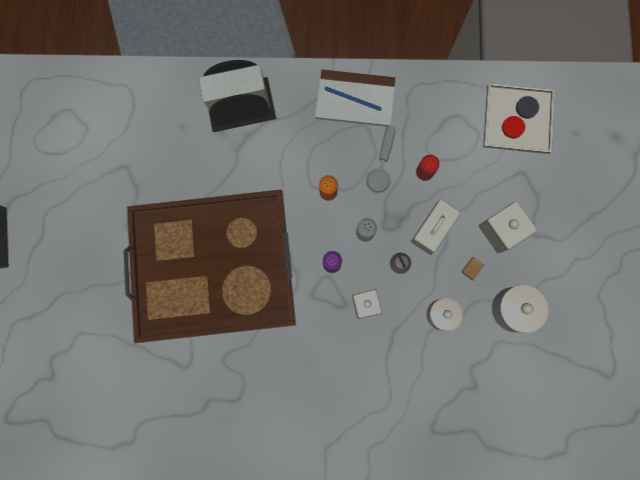

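View pics/side0.png

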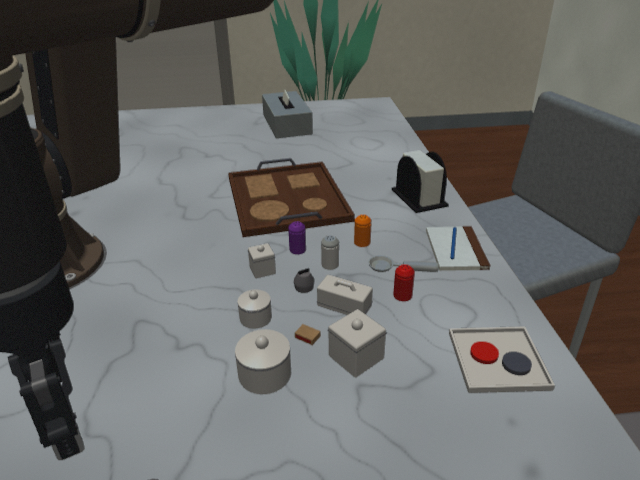

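The top view shows the small sugar pot's knob at about (447,314), the small jam pot at (367,303), the salt shaker at (367,229) and the butter dish at (437,226). The big pots are at (525,308) and (513,224). The tray is on the left, with the coasters for jam at (174,239), salt at (241,233), butter at (178,297) and sugar at (246,290). I'll enlarge the crops.

```bash
python3 - <<'E'
import cv2
a=cv2.imread("pics/top0.png")
cv2.imwrite("pics/c1.png",cv2.resize(a[190:340,340:560],None,fx=3.6,fy=3.6,interpolation=cv2.INTER_CUBIC))
cv2.imwrite("pics/c2.png",cv2.resize(a[185:345,115:305],None,fx=3.7,fy=3.7,interpolation=cv2.INTER_CUBIC))
E
```

```text
(no output)
```

View pics/c1.png

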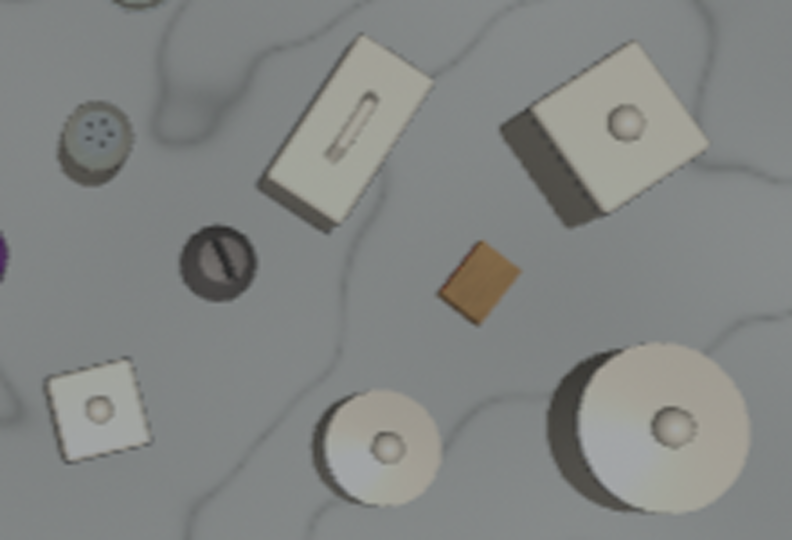

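View pics/c2.png

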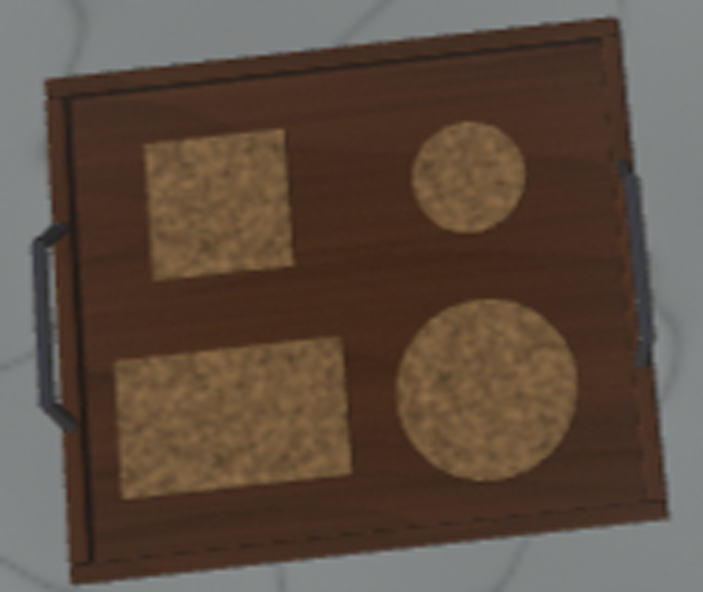

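```bash
cat > h.py <<'E'
import numpy as np, cv2
from bench import get_calibration
def ray(cam,uv,z):
    c=get_calibration(cam);E=np.array(c["extrinsics"])
    d=E[:3,:3]@np.array([(uv[0]-c["cx"])/c["fx"],(uv[1]-c["cy"])/c["fy"],1.]);o=E[:3,3]
    return (o+d*(z-o[2])/d[2])[:2]
def proj(cam,p):
    c=get_calibration(cam);E=np.array(c["extrinsics"]);q=E[:3,:3].T@(np.array(p)-E[:3,3])
    return np.array([c["fx"]*q[0]/q[2]+c["cx"],c["fy"]*q[1]/q[2]+c["cy"]])
E
cat > m.py <<'E'
from h import *
k1=lambda p:(p[0]/3.6+340-.36,p[1]/3.6+190-.36)
k2=lambda p:(p[0]/3.7+115-.36,p[1]/3.7+185-.36)
def quad(name,k,ps,z):
    w=np.array([ray("top",k(p),z) for p in ps]); c=w.mean(0)
    e=[w[(i+1)%4]-w[i] for i in range(4)]
    print(name,c.round(4),"len",[round(np.linalg.norm(x),4) for x in e],"ang",[round(np.arctan2(x[1],x[0]),3) for x in e])
    return c
def pt(name,k,p,z,): 
    c=ray("top",k(p),z); print(name,c.round(4)); return c
D={}
D['butter']=(quad("butter",k1,[(362,35),(434,82),(336,220),(265,178)],.044),.044)
pt("butter hdl",k1,(352,127),.056)
D['jam']=(quad("jam",k1,[(46,380),(130,359),(152,441),(68,462)],.050),.05)
pt("jam knob",k1,(99,409),.055)
D['bigjam']=(quad("bigjam",k1,[(531,107),(633,41),(708,144),(605,214)],.066),.066)
D['sugar']=(pt("sugar rim",k1,(382,448),.040),.04); pt("sugar knob",k1,(389,446),.056)
D['bigsugar']=(pt("bigsugar rim",k1,(664,428),.062),.062);pt("bs knob",k1,(674,427),.072)
D['salt']=(pt("salt",k1,(97,136),.060),.06)
pt("pepper",k1,(218,262),.03);pt("block",k1,(480,283),.01);pt("purple",k1,(-29,256),.06)
D['cjam']=(quad("cjam",k2,[(144,145),(285,129),(294,265),(152,280)],.013),.013)
D['cbut']=(quad("cbut",k2,[(115,361),(343,337),(352,473),(122,499)],.013),.013)
D['csalt']=(pt("csalt",k2,(469,177),.013),.013); D['csug']=(pt("csug",k2,(487,390),.013),.013)
quad("tray",k2,[(46,80),(614,18),(667,517),(74,583)],.02)
if __name__=="__main__":
    im=cv2.imread("pics/side0.png")
    big=cv2.resize(im[150:400,220:410],None,fx=3,fy=3,interpolation=cv2.INTER_CUBIC)[:600] if 0 else cv2.resize(im[150:400,220:420],None,fx=2.4,fy=2.4,interpolation=cv2.INTER_CUBIC)
    for n,(c,z) in D.items():
        q=proj("side",[*c,z]); cv2.drawMarker(big,tuple(int(v) for v in ((q-[220,150]+.5)*2.4)),(0,0,255),0,9,1)
        print(n,q.round(1))
    cv2.imwrite("pics/s1.png",big)
E
python3 m.py
```

```text
butter [ 0.5964 -0.2121] len [np.float64(0.0439), np.float64(0.0891), np.float64(0.0417), np.float64(0.0914)] ang [np.float64(-2.155), np.float64(2.527), np.float64(1.042), np.float64(-0.589)]
butter hdl [ 0.5949 -0.211 ]
jam [ 0.4497 -0.0839] len [np.float64(0.0435), np.float64(0.042), np.float64(0.0432), np.float64(0.042)] ang [np.float64(-1.308), np.float64(-2.874), np.float64(1.833), np.float64(0.275)]
jam knob [ 0.4502 -0.0836]
bigjam [ 0.5959 -0.3427] len [np.float64(0.063), np.float64(0.0631), np.float64(0.064), np.float64(0.0641)] ang [np.float64(-0.983), np.float64(-2.546), np.float64(2.175), np.float64(0.579)]
sugar rim [ 0.4341 -0.2268]
sugar knob [ 0.4348 -0.2269]
bigsugar rim [ 0.4461 -0.3604]
bs knob [ 0.4464 -0.3616]
salt [ 0.5872 -0.0813]
pepper [ 0.5276 -0.1462]
block [ 0.5215 -0.286 ]
purple [ 0.5249 -0.0186]
cjam [0.5648 0.2839] len [np.float64(0.0737), np.float64(0.0716), np.float64(0.0733), np.float64(0.071)] ang [np.float64(-1.438), np.float64(-3.017), np.float64(1.696), np.float64(0.13)]
cbut [0.4556 0.2694] len [np.float64(0.117), np.float64(0.0692), np.float64(0.1168), np.float64(0.07)] ang [np.float64(-1.446), np.float64(-3.02), np.float64(1.702), np.float64(0.125)]
csalt [0.5815 0.1549]
csug [0.4719 0.1408]
tray [0.5187 0.2117] len [np.float64(0.2968), np.float64(0.2578), np.float64(0.2972), np.float64(0.258)] ang [np.float64(-1.442), np.float64(-3.006), np.float64(1.701), np.float64(0.134)]
butter [343.5 286.1]
jam [260.1 249.7]
bigjam [355.9 325.9]
sugar [253.4 300.4]
bigsugar [261.2 344.1]
salt [329.  239.8]
cjam [302.4 179.6]
cbut [260.5 184.7]
csalt [314.  203.1]
csug [268.6 209.1]
```

```bash
sleep 1
```

```text
(no output)
```

View pics/s1.png

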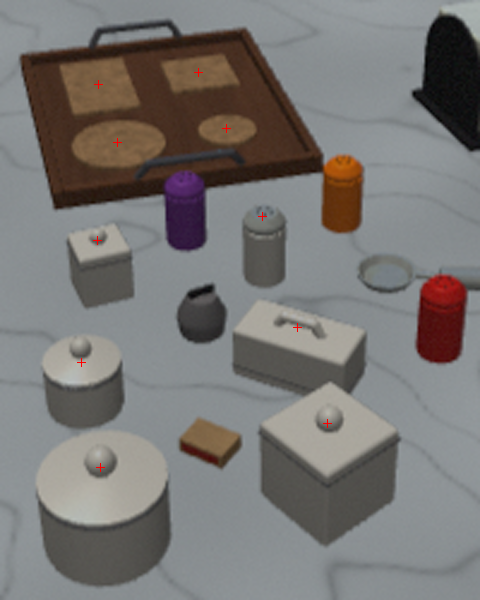

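Both views agree, and the sizes and spacings check out. I'll start with the sugar pot.

```bash
python3 -m jog '[[100,0.012,0.028,0,0],[100,0.025,0.060,0,0],[100,0.039,0.094,0,0],[100,0.053,0.128,0,0],[100,0.067,0.162,0,0]]'; python3 -m jog '[[100,0.014,0.034,0,0],[100,0.028,0.068,0,0],[100,0.042,0.102,-0.01,-0.05],[100,0.056,0.136,-0.03,-0.1],[100,0.070,0.170,-0.06,-0.15]]'; python3 -m jog '[[100,0.010,0.024,-0.02,-0.05],[100,0.018,0.044,-0.04,-0.1],[100,0.024,0.057,-0.06,-0.13],[100,0.026,0.059,-0.07,-0.13],[100,0.026,0.059,-0.07,-0.13]]'
```

```text
t: 0.52
ee_pos: [0.3384, -0.4544, 0.2448]
tool_rot: [-0.205, 0.979, 0.0, -0.0]
wrist_force: [0.6, 0.4, 0.6]
opening: 0.0856
t: 0.93
ee_pos: [0.408, -0.2887, 0.1901]
tool_rot: [-0.131, 0.991, -0.001, 0.002]
wrist_force: [1.7, -0.3, -1.1]
opening: 0.0858
t: 1.35
ee_pos: [0.4315, -0.2304, 0.1169]
tool_rot: [-0.068, 0.998, 0.001, -0.002]
wrist_force: [0.3, 0.2, 0.8]
opening: 0.0857
```

```bash
python3 -m jog '[[100,0,0,-0.005,0],[100,0,0,-0.025,0],[100,0,0,-0.05,0],[100,0,0,-0.06,0],[100,0,0,-0.06,0]]'; python3 - <<'E'
import cv2
from bench import read_camera
a=read_camera("side");cv2.imwrite("pics/s2.png",cv2.resize(a[200:400,140:400],None,fx=3,fy=3))
E
```

```text
t: 1.77
ee_pos: [0.4313, -0.2321, 0.0577]
tool_rot: [-0.066, 0.998, 0.0, -0.001]
wrist_force: [-0.1, -0.6, 0.6]
opening: 0.0857
```

View pics/s2.png

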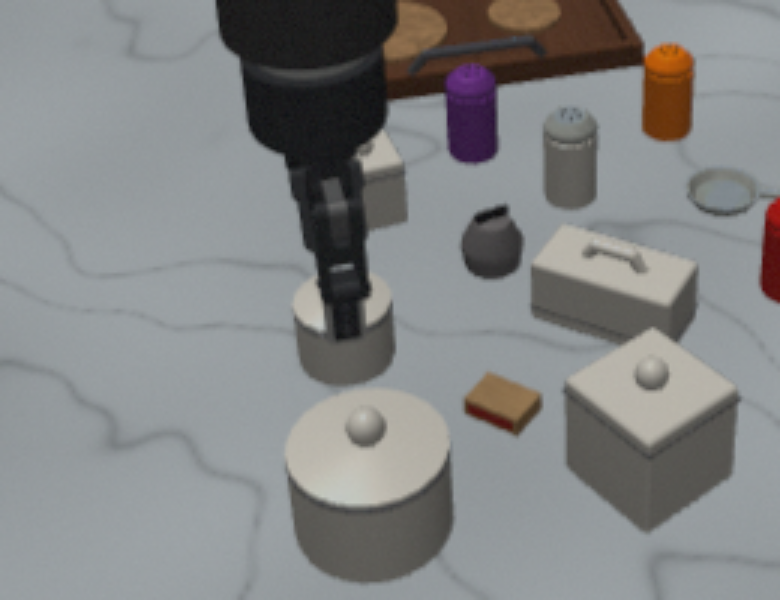

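Fingers straddle the small sugar pot (pot centre at (344,330) in the crop, near finger at 345). The measured y is 5 mm short, so I'll correct it and go down.

```bash
python3 -m jog '[[100,0.003,0.005,-0.005,0],[100,0.003,0.005,-0.015,0],[100,0.003,0.005,-0.025,0],[100,0.003,0.005,-0.033,0],[100,0.003,0.005,-0.033,0]]'
```

```text
t: 2.23
ee_pos: [0.4355, -0.2263, 0.0256]
tool_rot: [-0.067, 0.998, 0.0, -0.0]
wrist_force: [-0.4, 0.6, 0.2]
opening: 0.0855
```

```bash
python3 -m jog '[[80,0,0,0,0],[65,0,0,0,0],[50,0,0,0,0],[40,0,0,0,0],[40,0,0,0,0]]';python3 -m jog '[[40,0,0,0,0],[40,0,0,0,0],[40,0,0,0,0],[40,0,0,0.003,0],[40,0,0,0.012,0]]'
```

```text
t: 2.65
ee_pos: [0.4362, -0.2263, 0.0274]
tool_rot: [-0.067, 0.998, -0.0, 0.001]
wrist_force: [-2.9, 3.2, 8.9]
opening: 0.0561
t: 3.07
ee_pos: [0.435, -0.2262, 0.038]
tool_rot: [-0.067, 0.998, 0.0, -0.001]
wrist_force: [-0.3, -0.3, -1.3]
opening: 0.0558
```

```bash
python3 -m jog '[[40,0,0,0.015,0],[40,0,0,0.035,0],[40,0,0,0.06,0],[40,0,0,0.08,0],[40,0,0,0.085,0]]'; python3 - <<'E'
import cv2
from bench import read_camera
a=read_camera("side");cv2.imwrite("pics/s3.png",cv2.resize(a[150:380,140:400],None,fx=2.6,fy=2.6))
E
```

```text
t: 3.48
ee_pos: [0.4374, -0.2267, 0.1271]
tool_rot: [-0.067, 0.998, -0.001, 0.003]
wrist_force: [0.3, -0.3, -1.5]
opening: 0.056
```

View pics/s3.png

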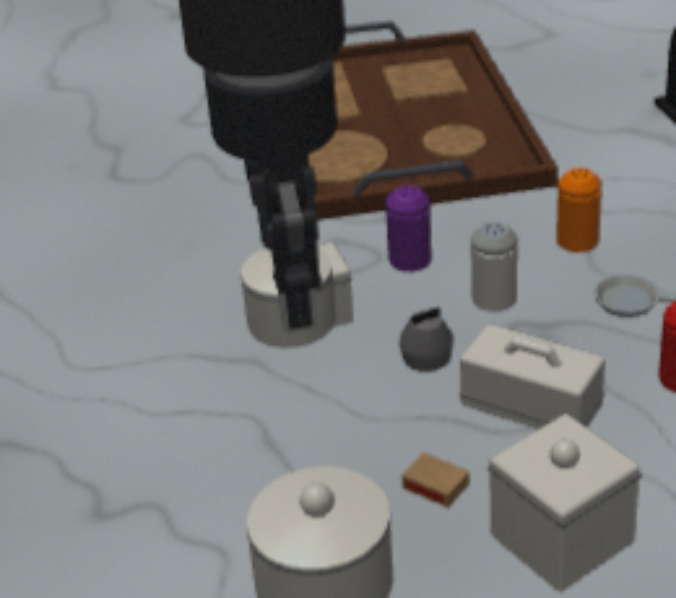

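Sugar pot is held upright, body clear. Carrying it to its coaster.

```bash
python3 -m jog '[[40,0.002,0.020,0,0],[40,0.006,0.050,0,0],[40,0.010,0.085,0,0],[40,0.014,0.122,0,0],[40,0.018,0.160,0,0]]';python3 -m jog '[[40,0.004,0.038,0,0],[40,0.008,0.076,0,0],[40,0.013,0.114,0,0],[40,0.016,0.150,0,0],[40,0.018,0.180,0,0]]';python3 -m jog '[[40,0.001,0.016,0,0],[40,0.001,0.025,0,0],[40,0.001,0.028,-0.01,0],[40,0.001,0.028,-0.025,0],[40,0.001,0.028,-0.03,0]]'
python3 -m jog '[[40,0,0,0,0],[40,0,0,0,0],[40,0,0,0,0],[40,0,0,0,0],[40,0,0,0,0]]'; python3 - <<'E'
import cv2
from bench import read_camera
a=read_camera("side");cv2.imwrite("pics/s4.png",cv2.resize(a[120:270,200:400],None,fx=4,fy=4))
a=read_camera("top");cv2.imwrite("pics/t4.png",cv2.resize(a[185:345,115:305],None,fx=3.7,fy=3.7))
E
```

```text
t: 3.95
ee_pos: [0.4528, -0.0651, 0.1224]
tool_rot: [-0.066, 0.998, -0.0, -0.001]
wrist_force: [1.6, -0.4, -1.3]
opening: 0.0561
t: 4.37
ee_pos: [0.4712, 0.1159, 0.1225]
tool_rot: [-0.067, 0.998, -0.0, -0.0]
wrist_force: [1.8, -0.5, -0.9]
opening: 0.0562
t: 4.78
ee_pos: [0.471, 0.1402, 0.0906]
tool_rot: [-0.066, 0.998, -0.001, -0.002]
wrist_force: [-0.3, -1.1, -2.3]
opening: 0.056
t: 5.2
ee_pos: [0.473, 0.1416, 0.0936]
tool_rot: [-0.067, 0.998, 0.0, 0.0]
wrist_force: [0.7, -0.5, -2.2]
opening: 0.0565
```

View pics/s4.png

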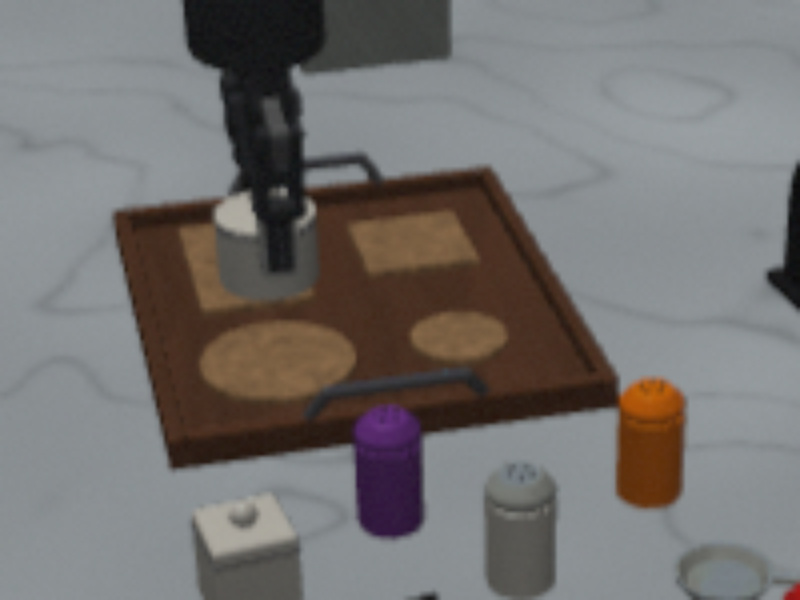

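View pics/t4.png

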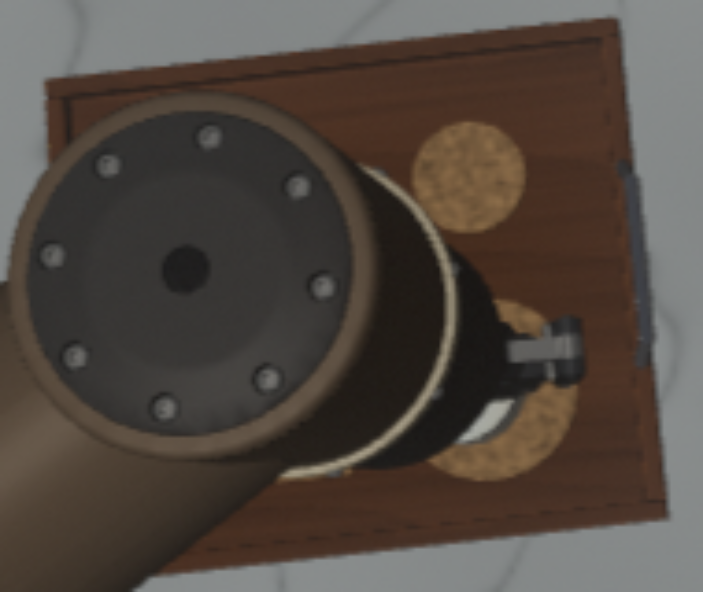

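```bash
python3 - <<'E' 2>&1 | tail -8
from h import *
import math
def bounds(x,y,zb,r,h):
    pts=np.array([proj("side",[x+r*math.cos(a),y+r*math.sin(a),z]) for a in np.linspace(0,6.283,60) for z in (zb,zb+h)])
    return pts.min(0),pts.max(0)
for x in(.466,.469,.472): print(x,*bounds(x,.1416,.066,.029,.040))
# observed: cols 216..319 /4+200 , bottom row 297/4+120
print((216/4+200,319/4+200),297/4+120, 190/4+120)
E
```

```text
0.466 [250.64891472 168.04691965] [277.13748563 195.14949428]
0.469 [251.97500136 167.96903408] [278.43111578 195.06393379]
0.472 [253.30051043 167.89118173] [279.72419388 194.97841062]
(254.0, 279.75) 194.25 167.5
```

```bash
python3 -m jog '[[40,0,0,-0.015,0],[40,0,0,-0.03,0],[40,0,0,-0.04,0],[40,0,0,-0.047,0],[40,0,0,-0.05,0]]';python3 -m jog '[[40,0,0,0,0],[40,0,0,-0.001,0],[40,0,0,-0.002,0],[40,0,0,-0.003,0],[40,0,0,-0.003,0]]'
```

```text
t: 5.72
ee_pos: [0.4723, 0.1415, 0.0423]
tool_rot: [-0.067, 0.998, -0.0, -0.0]
wrist_force: [-1.0, -0.3, -1.8]
opening: 0.0561
t: 6.13
ee_pos: [0.4729, 0.1419, 0.0404]
tool_rot: [-0.067, 0.998, 0.0, 0.0]
wrist_force: [0.5, 0.3, -1.1]
opening: 0.0562
```

```bash
python3 -m jog '[[40,0,0,-0.001,0],[40,0,0,-0.002,0],[40,0,0,-0.002,0],[40,0,0,-0.002,0],[40,0,0,-0.002,0]]'
```

```text
t: 6.55
ee_pos: [0.473, 0.142, 0.0403]
tool_rot: [-0.067, 0.998, 0.0, 0.001]
wrist_force: [-9.5, -0.1, 26.6]
opening: 0.0564
```

Contact made. I'll ease off 1 mm, open and lift.

```bash
python3 -m jog '[[40,0,0,0.001,0],[55,0,0,0.001,0],[70,0,0,0.001,0],[85,0,0,0.001,0],[88,0,0,0.001,0]]';python3 -m jog '[[88,0,0,0,0],[88,0,0,0.01,0],[88,0,0,0.03,0],[88,0,0,0.06,0],[88,0,0,0.09,0]]'; python3 -m jog '[[100,-0.003,-0.028,0.02,0.02],[100,-0.005,-0.062,0.02,0.04],[100,-0.007,-0.100,0.02,0.06],[100,-0.009,-0.138,0.02,0.08],[100,-0.012,-0.176,0.02,0.1]]';python3 - <<'E'
import cv2
from bench import read_camera
a=read_camera("top");cv2.imwrite("pics/t5.png",cv2.resize(a[185:345,115:405],None,fx=2.7,fy=2.7,interpolation=2))
E
```

```text
t: 6.97
ee_pos: [0.4727, 0.1418, 0.0391]
tool_rot: [-0.067, 0.998, 0.0, 0.0]
wrist_force: [-0.5, 0.3, -0.8]
opening: 0.075
t: 7.38
ee_pos: [0.472, 0.1412, 0.1293]
tool_rot: [-0.067, 0.998, -0.001, -0.001]
wrist_force: [0.5, 0.8, 0.3]
opening: 0.0751
t: 7.8
ee_pos: [0.4603, -0.0357, 0.1493]
tool_rot: [-0.118, 0.993, 0.0, 0.0]
wrist_force: [1.2, 0.3, -0.5]
opening: 0.0854
```

View pics/t5.png

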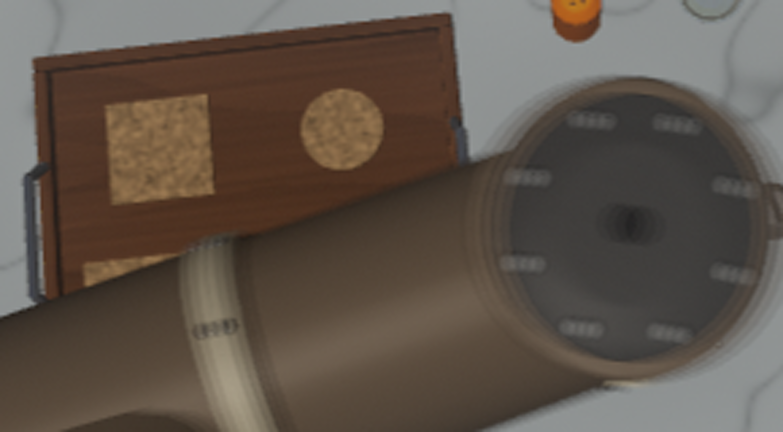

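```bash
python3 -m jog '[[100,-0.005,-0.025,-0.01,0.015],[100,-0.010,-0.045,-0.03,0.03],[100,-0.010,-0.048,-0.05,0.03],[100,-0.010,-0.048,-0.065,0.03],[100,-0.010,-0.048,-0.07,0.03]]';python3 -m jog '[[85,0,0,0,0],[85,0,0,-0.01,0],[85,0,0,-0.015,0],[85,0,0,-0.015,0],[85,0,0,-0.015,0]]';python3 - <<'E'
import cv2
from bench import read_camera
a=read_camera("side");cv2.imwrite("pics/s5.png",cv2.resize(a[120:320,200:400],None,fx=3,fy=3,interpolation=2))
E
```

```text
t: 8.27
ee_pos: [0.4491, -0.0831, 0.077]
tool_rot: [-0.131, 0.991, -0.0, -0.002]
wrist_force: [-1.3, -0.2, 0.4]
opening: 0.0855
t: 8.68
ee_pos: [0.4509, -0.082, 0.0645]
tool_rot: [-0.132, 0.991, -0.0, 0.0]
wrist_force: [-0.0, 0.2, 0.9]
opening: 0.0727
```

View pics/s5.png

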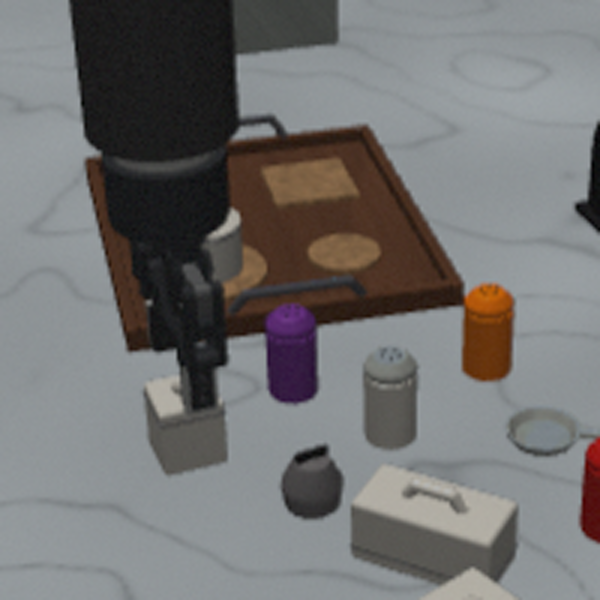

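Fingers straddle the small jam pot: pot centre is at about (185,425) in the crop and the near finger at (200,395). The sugar pot stands on its coaster. Going down to grip.

```bash
python3 -m jog '[[85,0,-0.001,-0.01,0],[85,0,-0.001,-0.025,0],[85,0,-0.001,-0.035,0],[85,0,-0.001,-0.037,0],[85,0,-0.001,-0.037,0]]';python3 -m jog '[[65,0,0,0,0],[50,0,0,0,0],[40,0,0,0,0],[30,0,0,0,0],[30,0,0,0,0]]';python3 -m jog '[[30,0,0,0,0],[30,0,0,0,0],[30,0,0,0.003,0],[30,0,0,0.012,0],[30,0,0,0.03,0]]';python3 -m jog '[[30,0,0,0.015,0],[30,0,0,0.035,0],[30,0,0,0.055,0],[30,0,0,0.065,-0.07],[30,0,0,0.07,-0.137]]'
```

```text
t: 9.15
ee_pos: [0.4506, -0.0833, 0.0271]
tool_rot: [-0.132, 0.991, -0.0, -0.0]
wrist_force: [0.2, 0.5, 0.4]
opening: 0.0727
t: 9.57
ee_pos: [0.4513, -0.0832, 0.0281]
tool_rot: [-0.132, 0.991, 0.0, 0.001]
wrist_force: [-1.0, -0.1, 5.8]
opening: 0.0432
t: 9.98
ee_pos: [0.4493, -0.0835, 0.0566]
tool_rot: [-0.131, 0.991, -0.0, -0.002]
wrist_force: [1.1, -0.5, -0.5]
opening: 0.0432
t: 10.4
ee_pos: [0.4515, -0.0832, 0.1298]
tool_rot: [-0.062, 0.998, 0.0, 0.002]
wrist_force: [0.6, -0.5, -0.9]
opening: 0.0432
```

```bash
python3 -m jog '[[30,0.006,0.020,0,0],[30,0.016,0.050,0,0],[30,0.027,0.085,0,0],[30,0.038,0.122,0,0],[30,0.050,0.160,0,0]]';python3 -m jog '[[30,0.011,0.036,0,0],[30,0.022,0.072,0,0],[30,0.034,0.108,0,0],[30,0.044,0.142,0,0],[30,0.053,0.170,0,0]]';python3 -m jog '[[30,0.006,0.020,0,0],[30,0.010,0.034,0,0],[30,0.011,0.037,-0.01,0],[30,0.011,0.037,-0.025,0],[30,0.011,0.037,-0.035,0]]'
python3 -m jog '[[30,0,0,0,0],[30,0,0,0,0],[30,0,0,0,0],[30,0,0,0,0],[30,0,0,0,0]]'; python3 - <<'E'
import cv2
from bench import read_camera
a=read_camera("side");cv2.imwrite("pics/s6.png",cv2.resize(a[120:270,200:400],None,fx=4,fy=4,interpolation=2))
E
```

```text
t: 10.82
ee_pos: [0.5006, 0.078, 0.1282]
tool_rot: [-0.063, 0.998, 0.0, 0.0]
wrist_force: [-0.5, -1.4, -0.1]
opening: 0.0432
t: 11.23
ee_pos: [0.5539, 0.2492, 0.1279]
tool_rot: [-0.064, 0.998, 0.0, 0.0]
wrist_force: [0.4, 0.3, -1.2]
opening: 0.0436
t: 11.65
ee_pos: [0.5637, 0.2829, 0.0909]
tool_rot: [-0.063, 0.998, -0.0, -0.001]
wrist_force: [0.0, 0.5, -2.1]
opening: 0.0432
t: 12.07
ee_pos: [0.565, 0.2837, 0.093]
tool_rot: [-0.063, 0.998, 0.0, 0.001]
wrist_force: [0.2, 0.4, -1.8]
opening: 0.0435
```

View pics/s6.png

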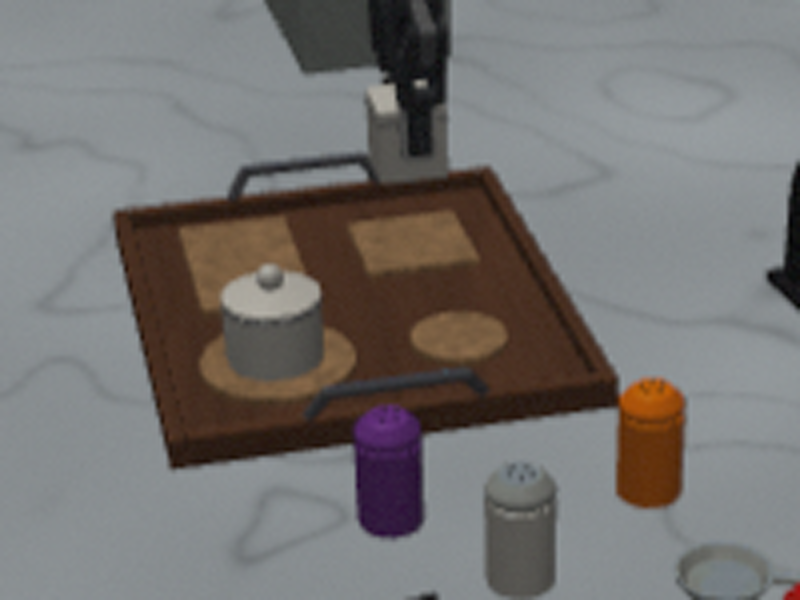

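```bash
python3 - <<'E'
from h import *
from itertools import product
def bb(x,y,zb,yaw,hx,hy,h):
    c,s=np.cos(yaw),np.sin(yaw)
    P=np.array([proj("side",[x+c*a*hx-s*b*hy,y+s*a*hx+c*b*hy,zb+z]) for a,b,z in product((-1,1),(-1,1),(0,h))])
    return (P.min(0)-[200,120])*4,(P.max(0)-[200,120])*4
print("jam pred",*bb(.5648,.2839,.0645,.13,.022,.022,.05),"obs 366..447, bottom 183")
def cyl(x,y,zb,r,h):
    P=np.array([proj("side",[x+r*np.cos(a),y+r*np.sin(a),zb+z]) for a in np.linspace(0,6.283,90) for z in (0,h)])
    return (P.min(0)-[200,120])*4,(P.max(0)-[200,120])*4
print("sugar pred",*cyl(.4719,.1408,.013,.029,.04),"obs 222..323 bottom 378")
print("csug",*cyl(.4719,.1408,.013,.046,0),"obs 201-356, 323-400(incl thickness)")
E
python3 -m jog '[[30,0,0,-0.015,0],[30,0,0,-0.03,0],[30,0,0,-0.042,0],[30,0,0,-0.046,0],[30,0,0,-0.048,0]]';python3 -m jog '[[30,0,0,0,0],[30,0,0,-0.001,0],[30,0,0,-0.002,0],[30,0,0,-0.003,0],[30,0,0,-0.003,0]]'
```

```text
jam pred [363.49409696  76.02856181] [448.69429211 184.14776471] obs 366..447, bottom 183
sugar pred [220.05738919 273.35164028] [323.41715255 381.13192437] obs 222..323 bottom 378
csug [196.27152804 318.66770279] [352.14596909 396.18535948] obs 201-356, 323-400(incl thickness)
t: 12.53
ee_pos: [0.5643, 0.2834, 0.0432]
tool_rot: [-0.063, 0.998, -0.001, -0.001]
wrist_force: [-0.4, -0.1, -0.7]
opening: 0.0431
t: 12.95
ee_pos: [0.5647, 0.2838, 0.0413]
tool_rot: [-0.063, 0.998, 0.0, 0.0]
wrist_force: [0.6, -0.8, -1.0]
opening: 0.0436
```

```bash
python3 -m jog '[[30,0,0,-0.001,0],[30,0,0,-0.002,0],[30,0,0,-0.002,0],[30,0,0,-0.002,0],[30,0,0,-0.002,0]]'
```

```text
t: 13.37
ee_pos: [0.5647, 0.2838, 0.0411]
tool_rot: [-0.064, 0.998, 0.0, 0.0]
wrist_force: [-6.1, -1.4, 13.8]
opening: 0.0432
```

```bash
python3 -m jog '[[30,0,0,0.001,0],[45,0,0,0.001,0],[60,0,0,0.001,0],[72,0,0,0.001,0],[72,0,0,0.001,0]]';python3 -m jog '[[72,0,0,0,0],[72,0,0,0.01,0],[72,0,0,0.03,0],[72,0,0,0.06,0],[72,0,0,0.095,0]]'; python3 -m jog '[[80,0.002,-0.028,0.02,0],[80,0.004,-0.062,0.02,0],[80,0.006,-0.100,0.02,0],[80,0.008,-0.138,0.02,0],[80,0.010,-0.176,0.02,0]]'; python3 -m jog '[[80,0.002,-0.040,0,0],[80,0.004,-0.080,0,0],[80,0.008,-0.120,0,0],[80,0.010,-0.155,0,0],[80,0.012,-0.180,0,0]]'; python3 -m jog '[[80,0.001,-0.009,-0.01,0],[80,0.001,-0.009,-0.03,0],[80,0.001,-0.009,-0.05,0],[80,0.001,-0.009,-0.065,0],[80,0.001,-0.009,-0.07,0]]';python3 -m jog '[[80,0,0,0,0],[80,0,0,0,0],[80,0,0,0,0],[80,0,0,0,0],[80,0,0,0,0]]'
python3 - <<'E'
import cv2
from bench import read_camera
a=read_camera("side");cv2.imwrite("pics/s7.png",cv2.resize(a[120:320,200:400],None,fx=3,fy=3,interpolation=2))
E
```

```text
t: 13.78
ee_pos: [0.5647, 0.2837, 0.0399]
tool_rot: [-0.063, 0.998, -0.0, -0.0]
wrist_force: [0.1, -0.1, 0.1]
opening: 0.0617
t: 14.2
ee_pos: [0.5637, 0.2829, 0.135]
tool_rot: [-0.063, 0.998, -0.001, -0.001]
wrist_force: [0.8, 0.0, -0.3]
opening: 0.0611
t: 14.62
ee_pos: [0.5745, 0.1063, 0.1562]
tool_rot: [-0.064, 0.998, 0.0, 0.001]
wrist_force: [0.3, -0.1, 0.3]
opening: 0.0685
t: 15.03
ee_pos: [0.5864, -0.0752, 0.156]
tool_rot: [-0.063, 0.998, -0.0, 0.0]
wrist_force: [0.4, 1.0, 0.0]
opening: 0.0681
t: 15.45
ee_pos: [0.5861, -0.0812, 0.0828]
tool_rot: [-0.063, 0.998, 0.0, -0.002]
wrist_force: [-0.7, 0.0, -0.2]
opening: 0.0681
t: 15.87
ee_pos: [0.5882, -0.0811, 0.0861]
tool_rot: [-0.064, 0.998, 0.0, 0.001]
wrist_force: [0.9, -0.2, -0.0]
opening: 0.0685
```

View pics/s7.png

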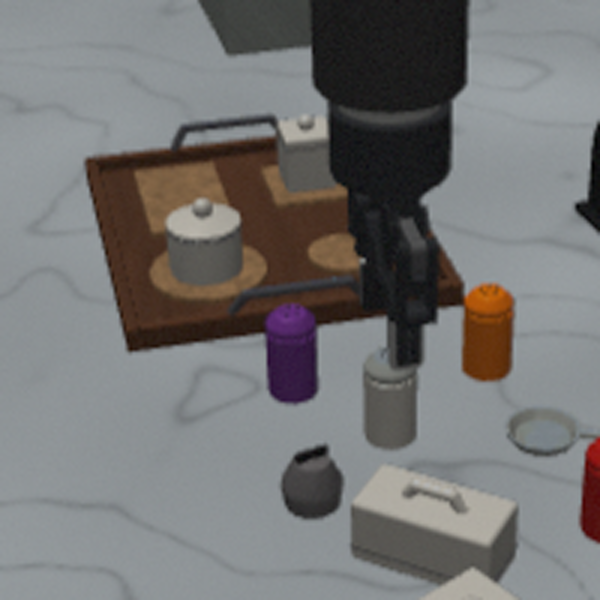

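```bash
python3 -m jog '[[80,0.001,0,-0.01,0],[80,0.001,0,-0.028,0],[80,0.001,0,-0.045,0],[80,0.001,0,-0.054,0],[80,0.001,0,-0.055,0]]';python3 -m jog '[[65,0,0,0,0],[50,0,0,0,0],[40,0,0,0,0],[30,0,0,0,0],[25,0,0,0,0]]';python3 -m jog '[[25,0,0,0,0],[25,0,0,0,0],[25,0,0,0.003,0],[25,0,0,0.012,0],[25,0,0,0.03,0]]';python3 -m jog '[[25,0,0,0.015,0],[25,0,0,0.035,0],[25,0,0,0.055,0],[25,0,0,0.065,0],[25,0,0,0.07,0]]';python3 -m jog '[[25,0,0.015,0,0],[25,0,0.04,0,0],[25,-0.001,0.07,0,0],[25,-0.002,0.10,0,0],[25,-0.004,0.13,0,0]]'
```

```text
t: 16.33
ee_pos: [0.5871, -0.0815, 0.0277]
tool_rot: [-0.063, 0.998, -0.0, -0.002]
wrist_force: [-0.3, 0.2, 0.5]
opening: 0.0682
t: 16.75
ee_pos: [0.5894, -0.0812, 0.0312]
tool_rot: [-0.063, 0.998, 0.0, 0.001]
wrist_force: [-1.1, 0.7, 5.1]
opening: 0.0347
t: 17.17
ee_pos: [0.587, -0.0814, 0.0589]
tool_rot: [-0.063, 0.998, -0.0, -0.002]
wrist_force: [-0.2, 0.6, -1.0]
opening: 0.0348
t: 17.58
ee_pos: [0.5894, -0.0812, 0.1322]
tool_rot: [-0.063, 0.998, 0.0, 0.002]
wrist_force: [0.2, 0.2, -0.9]
opening: 0.0345
t: 18.0
ee_pos: [0.5839, 0.0496, 0.1292]
tool_rot: [-0.063, 0.998, -0.0, -0.001]
wrist_force: [0.7, 0.3, -1.2]
opening: 0.0347
```

```bash
python3 -m jog '[[25,-0.001,0.035,0,0],[25,-0.002,0.070,0,0],[25,-0.003,0.095,0,0],[25,-0.003,0.105,-0.01,0],[25,-0.003,0.105,-0.03,0]]';python3 -m jog '[[25,0,0,-0.005,0],[25,0,0,-0.005,0],[25,0,0,-0.005,0],[25,0,0,-0.005,0],[25,0,0,-0.005,0]]'
python3 - <<'E'
import cv2
from bench import read_camera
a=read_camera("side");cv2.imwrite("pics/s8.png",cv2.resize(a[120:270,200:400],None,fx=4,fy=4,interpolation=2))
from h import *
def cyl(x,y,zb,r,h):
    P=np.array([proj("side",[x+r*np.cos(a),y+r*np.sin(a),zb+z]) for a in np.linspace(0,6.283,90) for z in (0,h)])
    return (P.min(0)-[200,120])*4,(P.max(0)-[200,120])*4
print("salt",*cyl(.5815,.1549,.065,.018,.058))
print("csalt",*cyl(.5815,.1549,.013,.029,.0))
E
```

```text
t: 18.42
ee_pos: [0.5827, 0.1567, 0.101]
tool_rot: [-0.065, 0.998, 0.001, 0.002]
wrist_force: [0.9, -0.5, -1.0]
opening: 0.0346
t: 18.83
ee_pos: [0.5822, 0.1533, 0.0959]
tool_rot: [-0.063, 0.998, 0.0, 0.001]
wrist_force: [-0.5, -0.8, -0.3]
opening: 0.035
salt [421.42048074 152.01077161] [485.05150326 269.46886008]
csalt [407.80085446 309.35056792] [504.17340433 356.47606253]
```

View pics/s8.png

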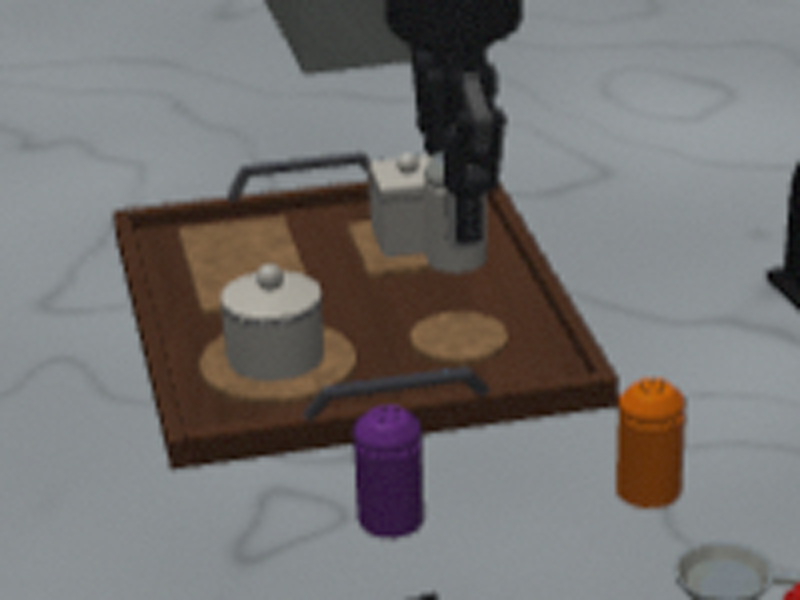

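```bash
python3 -m jog '[[25,0,0.001,-0.015,0],[25,0,0.001,-0.03,0],[25,0,0.001,-0.043,0],[25,0,0.001,-0.048,0],[25,0,0.001,-0.050,0]]';python3 -m jog '[[25,0,0,0,0],[25,0,0,-0.001,0],[25,0,0,-0.002,0],[25,0,0,-0.002,0],[25,0,0,-0.002,0]]'
```

```text
t: 19.3
ee_pos: [0.5814, 0.1543, 0.0446]
tool_rot: [-0.063, 0.998, -0.0, -0.0]
wrist_force: [0.4, -0.7, -1.0]
opening: 0.0345
t: 19.72
ee_pos: [0.5823, 0.155, 0.0442]
tool_rot: [-0.064, 0.998, 0.0, 0.001]
wrist_force: [-0.8, -0.3, 4.2]
opening: 0.0348
```

Touching the coaster lightly (4 N), so I'll release. Then on to the butter dish, turning the wrist on the way.

```bash
python3 -m jog '[[35,0,0,0,0],[45,0,0,0,0],[55,0,0,0,0],[65,0,0,0,0],[65,0,0,0,0]]';python3 -m jog '[[65,0,0,0,0],[65,0,0,0.01,0],[65,0,0,0.03,0],[65,0,0,0.06,0],[65,0,0,0.095,0]]'; python3 -m jog '[[80,0.001,-0.020,0.03,0.11],[80,0.002,-0.045,0.05,0.22],[80,0.003,-0.07,0.05,0.33],[80,0.004,-0.095,0.05,0.44],[80,0.005,-0.12,0.05,0.55]]'; python3 -m jog '[[80,0.001,-0.025,0,0.11],[80,0.002,-0.05,0,0.22],[80,0.003,-0.075,0,0.33],[80,0.004,-0.10,0,0.44],[80,0.005,-0.12,0,0.55]]';python3 -m jog '[[80,0.001,-0.025,0,0.11],[80,0.002,-0.05,0,0.22],[80,0.003,-0.075,0,0.33],[80,0.004,-0.10,0,0.44],[80,0.004,-0.12,0,0.55]]';python3 -m jog '[[80,0,-0.004,0,0.11],[80,0,-0.006,0,0.22],[80,0,-0.006,0,0.33],[80,0,-0.006,0,0.44],[80,0,-0.006,0,0.55]]';python3 -m jog '[[80,0,0,0,0.11],[80,0,0,-0.02,0.21],[80,0,0,-0.04,0.21],[80,0,0,-0.06,0.21],[80,0,0,-0.07,0.21]]'
```

```text
t: 20.13
ee_pos: [0.5815, 0.1546, 0.0429]
tool_rot: [-0.063, 0.998, -0.0, -0.0]
wrist_force: [0.8, 0.4, 0.1]
opening: 0.0558
t: 20.55
ee_pos: [0.5806, 0.1541, 0.1382]
tool_rot: [-0.063, 0.998, -0.001, -0.002]
wrist_force: [1.1, 0.9, 0.8]
opening: 0.0554
t: 20.97
ee_pos: [0.5866, 0.0338, 0.1897]
tool_rot: [-0.335, 0.942, 0.0, 0.001]
wrist_force: [0.7, -0.3, 0.1]
opening: 0.0686
t: 21.38
ee_pos: [0.5914, -0.087, 0.189]
tool_rot: [-0.578, 0.816, -0.0, 0.0]
wrist_force: [0.1, -0.5, 0.4]
opening: 0.0685
t: 21.8
ee_pos: [0.5955, -0.207, 0.1889]
tool_rot: [0.778, -0.629, 0.0, -0.0]
wrist_force: [1.1, 0.3, 0.6]
opening: 0.0684
t: 22.22
ee_pos: [0.5955, -0.2115, 0.1888]
tool_rot: [0.919, -0.394, 0.0, -0.0]
wrist_force: [0.1, 0.4, -0.3]
opening: 0.0682
t: 22.63
ee_pos: [0.5945, -0.2111, 0.1164]
tool_rot: [0.955, -0.298, -0.001, 0.0]
wrist_force: [-0.6, 0.1, -1.0]
opening: 0.0684
```

```bash
python3 -m jog '[[80,0.001,-0.001,-0.01,0],[80,0.001,-0.001,-0.03,0],[80,0.001,-0.001,-0.045,0],[80,0.001,-0.001,-0.052,0],[80,0.001,-0.001,-0.052,0]]'
python3 - <<'E'
import cv2
from bench import read_camera
a=read_camera("side");cv2.imwrite("pics/s9.png",cv2.resize(a[150:350,220:420],None,fx=3,fy=3,interpolation=2))
a=read_camera("top");cv2.imwrite("pics/t9.png",cv2.resize(a[185:345,115:475],None,fx=2.2,fy=2.2,interpolation=2))
E
```

```text
t: 23.05
ee_pos: [0.596, -0.2123, 0.0649]
tool_rot: [0.955, -0.298, -0.001, 0.0]
wrist_force: [-0.8, 0.4, 0.6]
opening: 0.0684
```

View pics/s9.png

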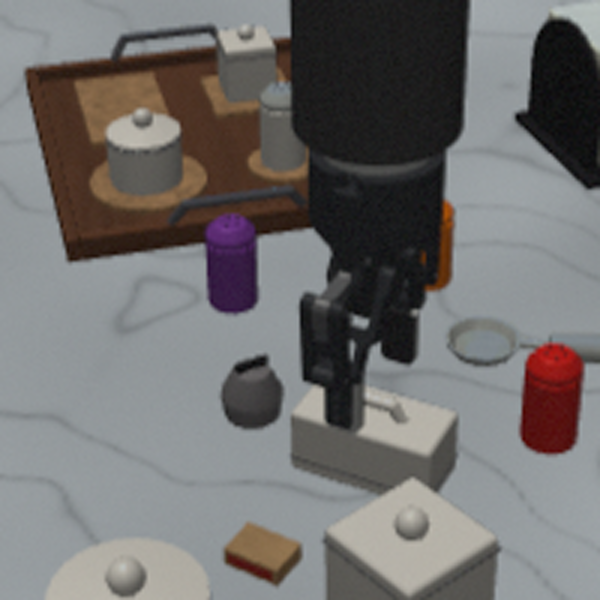

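View pics/t9.png

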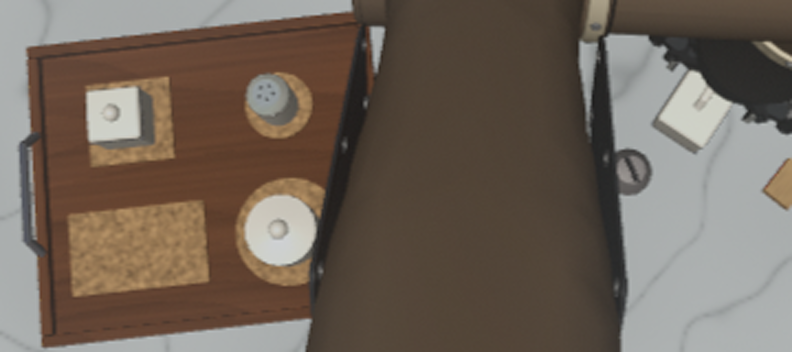

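The three placed pieces stand on their coasters. The jaws are above the butter dish and square to it, with the near finger at (345,400) on the near side. Going down.

```bash
python3 -m jog '[[90,0,0,-0.005,0],[90,0,0,-0.015,0],[90,0,0,-0.02,0],[90,0,0,-0.02,0],[90,0,0,-0.02,0]]'
python3 - <<'E'
import cv2
from bench import read_camera
a=read_camera("side");cv2.imwrite("pics/s10.png",cv2.resize(a[230:350,280:400],None,fx=5,fy=5,interpolation=2))
from h import *
k=lambda p:(p[0]/2.2+115-.3,p[1]/2.2+185-.3)
print("sugar",ray("top",k((278,229)),.069),"jam",ray("top",k((112,113)),.068),"salt",ray("top",k((268,96)),.075))
E
```

```text
t: 23.57
ee_pos: [0.5963, -0.2123, 0.0456]
tool_rot: [0.955, -0.298, -0.001, 0.0]
wrist_force: [-0.0, -0.3, -0.1]
opening: 0.0773
sugar [0.47068182 0.14142478] jam [0.56322905 0.28284333] salt [0.57855416 0.15352461]
```

View pics/s10.png

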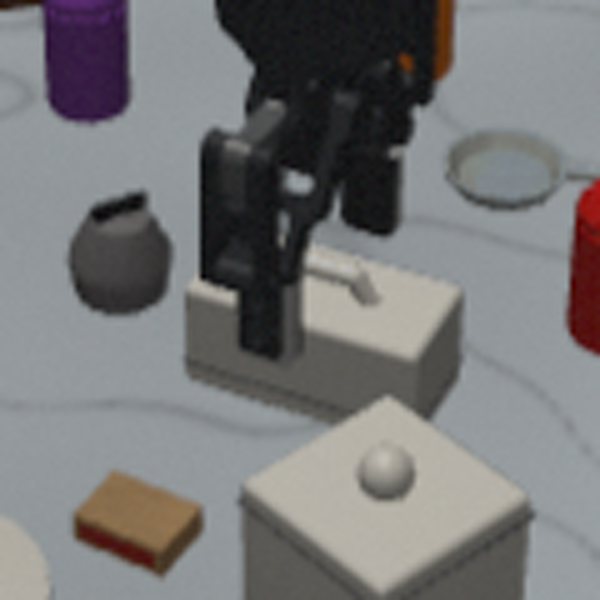

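```bash
python3 -m jog '[[90,0,0,-0.005,0],[90,0,0,-0.013,0],[90,0,0,-0.019,0],[90,0,0,-0.019,0],[90,0,0,-0.019,0]]';python3 -m jog '[[75,0,0,0,0],[65,0,0,0,0],[50,0,0,0,0],[40,0,0,0,0],[35,0,0,0,0]]';python3 -m jog '[[35,0,0,0,0],[35,0,0,0,0],[35,0,0,0.003,0],[35,0,0,0.012,0],[35,0,0,0.025,0]]';python3 - <<'E'
import cv2
from bench import read_camera
a=read_camera("side");cv2.imwrite("pics/s11.png",cv2.resize(a[230:350,280:400],None,fx=5,fy=5,interpolation=2))
E
```

```text
t: 24.03
ee_pos: [0.5961, -0.2123, 0.0263]
tool_rot: [0.955, -0.298, -0.001, 0.0]
wrist_force: [0.1, -0.5, 0.6]
opening: 0.0761
t: 24.45
ee_pos: [0.597, -0.2124, 0.0277]
tool_rot: [0.955, -0.298, 0.001, -0.0]
wrist_force: [-0.1, -0.7, 3.5]
opening: 0.0452
t: 24.87
ee_pos: [0.5952, -0.2121, 0.051]
tool_rot: [0.955, -0.298, -0.002, 0.0]
wrist_force: [0.7, 0.3, -3.0]
opening: 0.0452
```

View pics/s11.png

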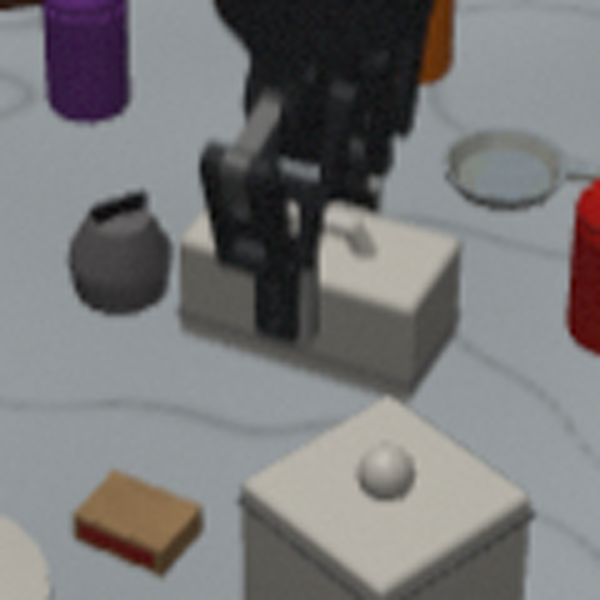

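Dish lifted level. Carrying it to the oblong coaster and turning it -0.836 rad.

```bash
python3 -m jog '[[35,0,0,0.01,0],[35,0,0,0.03,0],[35,0,0,0.055,0],[35,0,0,0.078,0],[35,0,0,0.09,0]]';python3 -m jog '[[35,-0.005,0.018,0,-0.05],[35,-0.013,0.046,0,-0.11],[35,-0.022,0.076,0,-0.17],[35,-0.031,0.106,0,-0.23],[35,-0.041,0.140,0,-0.30]]';python3 -m jog '[[35,-0.010,0.035,0,-0.07],[35,-0.020,0.070,0,-0.14],[35,-0.030,0.104,0,-0.21],[35,-0.040,0.138,0,-0.28],[35,-0.050,0.170,0,-0.35]]';python3 -m jog '[[35,-0.010,0.035,0,-0.06],[35,-0.020,0.070,0,-0.10],[35,-0.030,0.104,0,-0.14],[35,-0.039,0.135,0,-0.17],[35,-0.045,0.156,0,-0.186]]';python3 -m jog '[[35,-0.004,0.0155,0,0],[35,-0.004,0.0155,-0.015,0],[35,-0.004,0.0155,-0.035,0],[35,-0.004,0.0155,-0.045,0],[35,-0.004,0.0155,-0.05,0]]';python3 -m jog '[[35,0,0,0,0],[35,0,0,0,0],[35,0,0,0,0],[35,0,0,0,0],[35,0,0,0,0]]';python3 - <<'E'
import cv2
from bench import read_camera
a=read_camera("side");cv2.imwrite("pics/s12.png",cv2.resize(a[110:260,200:400],None,fx=4,fy=4,interpolation=2))
from h import *
from itertools import product
def bb(x,y,zb,yaw,hx,hy,h):
    c,s=np.cos(yaw),np.sin(yaw)
    for a,b,z in product((-1,1),(-1,1),(0,h)): print((a,b,z),((proj("side",[x+c*a*hx-s*b*hy,y+s*a*hx+c*b*hy,zb+z])-[200,110])*4).round())
bb(.4556,.2694,.0615,.13,.023,.046,.044)
E
```

```text
t: 25.33
ee_pos: [0.5976, -0.2125, 0.1452]
tool_rot: [0.955, -0.298, 0.002, -0.0]
wrist_force: [1.2, -0.7, -2.0]
opening: 0.0451
t: 25.75
ee_pos: [0.5546, -0.0715, 0.1416]
tool_rot: [0.899, -0.439, -0.0, 0.0]
wrist_force: [0.9, 0.5, -2.9]
opening: 0.0452
t: 26.17
ee_pos: [0.5045, 0.0993, 0.1419]
tool_rot: [0.809, -0.588, -0.0, -0.0]
wrist_force: [1.3, -0.9, -2.8]
opening: 0.045
t: 26.58
ee_pos: [0.4595, 0.2562, 0.142]
tool_rot: [0.751, -0.66, -0.0, -0.0]
wrist_force: [0.8, 0.0, -4.0]
opening: 0.0448
t: 27.0
ee_pos: [0.4555, 0.2682, 0.0902]
tool_rot: [0.751, -0.66, -0.0, 0.002]
wrist_force: [-0.1, 0.5, -2.8]
opening: 0.0449
t: 27.42
ee_pos: [0.457, 0.2694, 0.0929]
tool_rot: [0.751, -0.66, 0.0, -0.001]
wrist_force: [-1.0, 0.7, -2.8]
opening: 0.0456
(-1, -1, 0) [210. 266.]
(-1, -1, 0.044) [205. 200.]
(-1, 1, 0) [190. 205.]
(-1, 1, 0.044) [185. 141.]
(1, -1, 0) [285. 257.]
(1, -1, 0.044) [281. 191.]
(1, 1, 0) [261. 197.]
(1, 1, 0.044) [257. 133.]
```

View pics/s12.png

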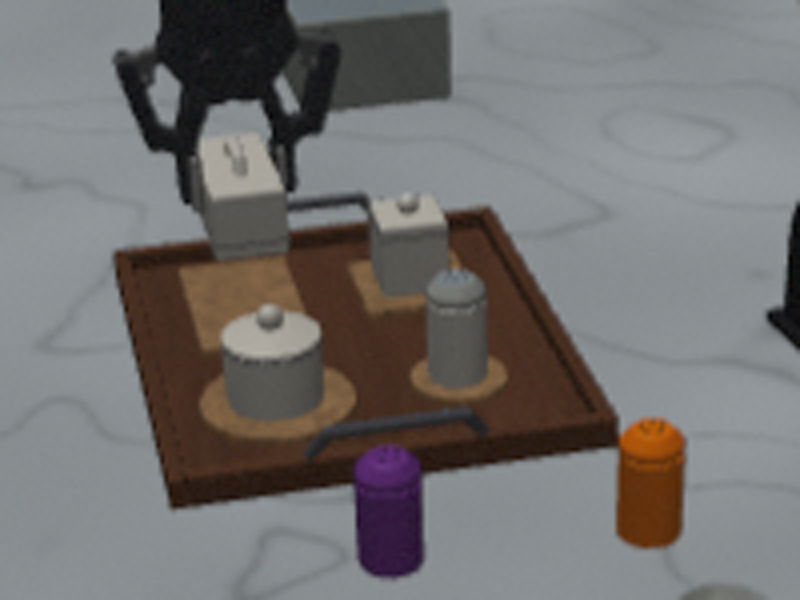

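```bash
python3 -m jog '[[35,0,0,-0.015,0],[35,-0.001,0,-0.03,0],[35,-0.001,0,-0.043,0],[35,-0.001,0,-0.047,0],[35,-0.001,0,-0.049,0]]';python3 -m jog '[[35,0,0,0,0],[35,0,0,-0.001,0],[35,0,0,-0.002,0],[35,0,0,-0.003,0],[35,0,0,-0.003,0]]'
```

```text
t: 27.88
ee_pos: [0.4555, 0.2689, 0.0426]
tool_rot: [0.752, -0.66, 0.0, 0.001]
wrist_force: [0.0, -0.4, -2.5]
opening: 0.0454
t: 28.3
ee_pos: [0.456, 0.2696, 0.0407]
tool_rot: [0.752, -0.66, 0.0, -0.001]
wrist_force: [-1.0, 0.8, -0.4]
opening: 0.045
```

```bash
python3 -m jog '[[35,0,0,-0.001,0],[35,0,0,-0.001,0],[35,0,0,-0.001,0],[35,0,0,-0.001,0],[35,0,0,-0.001,0]]'
```

```text
t: 28.72
ee_pos: [0.456, 0.2696, 0.0407]
tool_rot: [0.752, -0.659, 0.0, -0.001]
wrist_force: [-4.5, -1.4, 13.5]
opening: 0.0453
```

```bash
python3 -m jog '[[45,0,0,0.001,0],[55,0,0,0.001,0],[65,0,0,0.001,0],[70,0,0,0.001,0],[70,0,0,0.001,0]]';python3 -m jog '[[70,0,0,0,0],[70,0,0,0.01,0],[70,0,0,0.03,0],[70,0,0,0.06,0],[70,0,0,0.095,0]]';python3 -m jog '[[70,0,-0.015,0.03,0],[70,0,-0.045,0.05,0],[70,0,-0.08,0.06,0],[70,0,-0.115,0.06,0],[70,0,-0.15,0.06,0]]';python3 -m jog '[[70,0,-0.035,0,0],[70,0,-0.07,0,0],[70,0,-0.105,0,0],[70,0,-0.14,0,0],[70,0,-0.175,0,0]]';python3 -m jog '[[70,0,-0.035,0,0],[70,0,-0.07,0,0],[70,0,-0.105,0,0],[70,0,-0.14,0,0],[70,0,-0.16,0,0]]'
python3 -m jog '[[70,0,0,0,0],[70,0,0,0,0],[70,0,0,0,0],[70,0,0,0,0],[70,0,0,0,0]]'
python3 - <<'E'
import cv2
from bench import read_camera
a=read_camera("top");cv2.imwrite("pics/t13.png",a);cv2.imwrite("pics/t13c.png",cv2.resize(a[185:345,115:305],None,fx=3.7,fy=3.7,interpolation=2))
a=read_camera("side");cv2.imwrite("pics/s13.png",a)
E
```

```text
t: 29.13
ee_pos: [0.4557, 0.2693, 0.04]
tool_rot: [0.752, -0.66, 0.0, -0.0]
wrist_force: [0.4, 0.5, -0.2]
opening: 0.0598
t: 29.55
ee_pos: [0.4548, 0.2683, 0.1355]
tool_rot: [0.751, -0.66, 0.0, 0.002]
wrist_force: [1.0, 0.8, 0.6]
opening: 0.06
t: 29.97
ee_pos: [0.4556, 0.1181, 0.1969]
tool_rot: [0.752, -0.659, 0.0, -0.001]
wrist_force: [1.0, -1.4, -0.5]
opening: 0.0596
t: 30.38
ee_pos: [0.4552, -0.0575, 0.1961]
tool_rot: [0.752, -0.66, 0.0, -0.001]
wrist_force: [0.9, -0.5, -0.5]
opening: 0.0594
t: 30.8
ee_pos: [0.4551, -0.2186, 0.1958]
tool_rot: [0.751, -0.66, 0.0, 0.0]
wrist_force: [0.4, -0.4, 0.0]
opening: 0.0597
t: 31.22
ee_pos: [0.4558, -0.2149, 0.1954]
tool_rot: [0.752, -0.659, 0.0, -0.0]
wrist_force: [-0.1, -0.3, -0.0]
opening: 0.0593
```

View pics/t13c.png

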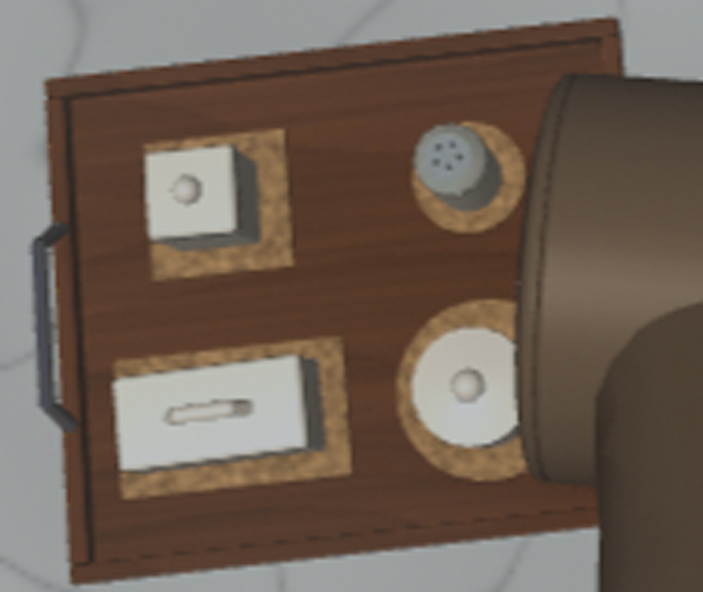

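View pics/s13.png

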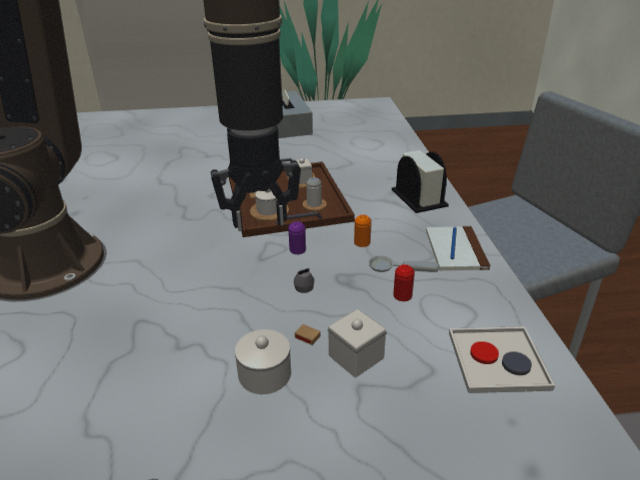

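```bash
python3 - <<'E'
from h import *
k=lambda p:(p[0]/3.7+115-.36,p[1]/3.7+185-.36)
def d(n,p,z,c): 
    w=ray("top",k(p),z); print(n,w.round(4),"off mm",((w-np.array(c))*1000).round(1))
d("sugar knob",(468,385),.069,(.4719,.1408))
d("jam knob",(186,189),.068,(.5648,.2839))
d("salt",(451,159),.073,(.5815,.1549))
q=[(113,381),(301,355),(306,448),(121,472)]
w=np.array([ray("top",k(p),.057) for p in q]);print(w.mean(0)-[.4556,.2694]);e=w[0]-w[1];print(np.arctan2(e[1],e[0]),"vs 1.70")
E
```

```text
sugar knob [0.4709 0.1413] off mm [-1.   0.5]
jam knob [0.5638 0.2842] off mm [-1.   0.3]
salt [0.5802 0.1539] off mm [-1.3 -1. ]
[-0.00043914 -0.00121407]
1.7278424310163751 vs 1.70
```

All four pieces measure within 2 mm of their coaster centres. The big pots sit at the same pixels as at the start in the side view, (262,342) and (357,325). Handing in.

```bash
python3 - <<'E'
from bench import r
print(r.finish_job())
E
```

```text
the job is handed in; nothing more can be done
None
```

The breakfast tray is laid, and I handed the job in after about 31 s of the 104 s allowed. The sugar pot, jam pot, salt shaker and butter dish were each gripped, carried and lowered until they touched their own coaster, then released.

- **Position:** the last top view put each piece within about 2 mm of its coaster centre. An earlier side view suggested about 3 mm for the sugar pot, still well inside the 12 mm limit.
- **Butter dish:** it lies lengthwise within about 0.03 rad, and all four pieces looked upright.
- **Big pots:** both looked unmoved in the final side view, though I compared them by eye and did not measure them again.
- **Forces:** the highest wrist force I saw was about 27 N, when the sugar pot touched down. The arm was clear of everything when I handed in.

The hand-in reported no verdict. No final check failed. The one disagreement along the way was the arm stopping about 5 mm short before the sugar grasp; I corrected that before gripping.

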